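# Third hand at the frame-joining jig

### The arm

A 7-joint arm with a two-finger parallel gripper is mounted at the origin on the work surface. World frame = base frame: x ahead of the robot, y to its left, z up, the work surface at z = 0. Lengths are in m, angles in rad, forces in N, time in s.
With the tool pointing down it reaches from about 0.375 to 0.925 m from the base axis. Payload 3.1 kg.
Tool frame: the origin (TCP) lies between the finger pads; the fingertips stand 19 mm ahead of it and the grasp point (between the pads) is the TCP; z points along the fingers, y is the direction in which the jaws open and shut (so a half turn about z gives the same grasp; the last joint's range is limited). The gripper opens to 85 mm and grips with 20 to 120 N. Pads are 22 mm wide; open, the fingers measure 114 mm over their backs; the gripper's body (76 mm by 85 mm) begins 54 mm behind the grasp point. The pads swing forward as they close: fully open they stand 13 mm farther back than shut.
Start: joints at [-1.25, 0.383, 0.044, 1.598, -0.018, 1.161, -0.05], TCP at [0.264, 0.594, 0.25] pointing down, gripper open.
Joint ranges: [-2.61, 2.61], [-0.41, 2.15], [-1.48, 1.57], [0, 2.5], [-1.57, 4.71], [0.05, 1.97], [-2.85, 2.85]. Speed limits (rad/s): [2.79, 2.79, 3.14, 3.14, 3.14, 3.14, 3.14].

### API

Orientations are given as a unit quaternion [x, y, z, w].
In Python, from bench import move_ptp, movel, move_j, move_gripper, pause, inverse_kinematics, read_camera, camera_params, MotionError, sign_off, look_for, tip_of, read_time_s, read_qpos, read_joint_vel, read_effort, read_eef_pos, read_tcp_rot, read_ft_force, read_ft_torque, read_finger_gap gives the robot as it stands. Calls block until the motion is done:
- move_ptp(position, orientation): joint-space move of the TCP to a pose.
- movel(position, orientation=None, speed=0.15): straight line of the TCP; orientation=None keeps the orientation; speed is the mean speed in m/s.
- move_j(angles): joint-space move.
- move_gripper(opening, effort=None): finger opening in m; effort is the grip in N (None keeps the last); returns when the fingers have stopped.
- pause(seconds).
- inverse_kinematics(position, orientation): joint angles nearest the present ones, or None.
- read_camera(name): name is "scene" or "side" or "wrist"; returns the picture (420x560x3 uint8, red, green, blue); there is no depth.
- camera_params(name): a dict with "K" (3x3 intrinsics, pixels), "camera_from_world" (4x4, takes a point from world to camera coordinates). Camera axes: x right, y down, z forward; pixel columns grow to the right and rows downward; lengths in m; the calibration is good to about 2 mm. A picture is of the moment at which its call begins: read the wrist's pose just before it. camera_params takes no time and is no camera call; for the wrist camera it gives the pose at the moment of the call.
A pose or a line that the arm cannot do raises MotionError and nothing moves.
- sign_off(): hands the job in, once; it reports no verdict.
Trained networks look in the newest picture that a camera, given by its name, has taken for a name from the list of things; names that differ only in an ending like _2 or _b are one class to them, and where a whole thing is asked for, a point or a joint stands for the part that bears it (a point fixed in the world has none). Each returns a list of dicts, best first, with "confidence" (0 to 1); they miss things now and then, are a little off and sometimes report something else, mostly with a low value. They report only what shows in the picture. A call takes as long as a camera call.
- look_for(camera, name): "at" ([column, row] in pixels, amid what is visible of it).
- tip_of(camera, name): "at" ([column, row] in pixels: a listed point, or the origin of a listed thing).
Readings, each from a call of its own:
- read_time_s(): time.
- read_qpos(): joint angles.
- read_joint_vel(): joint speeds.
- read_effort(): joint torques, N m.
- read_eef_pos(): TCP position.
- read_tcp_rot(): TCP orientation.
- read_ft_force(): force on the tool from outside, world axes, zero at the start.
- read_ft_torque(): the same for the moment, N m.
- read_finger_gap(): finger opening in m.
Only numpy, scipy, OpenCV 4.12 (cv2) and the standard library are available. Lean on these libraries where they do the work, as an engineer would, in place of code of your own. Each camera call takes 0.05 s, during which the arm holds its last target. There are 200 camera calls.

### The job

One side of a walnut picture frame is already clamped in the corner-joining jig. Find the loose rail that matches it, lay it flat on the jig's baseboard with its long outer edge along the free side fence, and slide it home until its mitre closes fully on the clamped rail's mitre; don't ram it, and leave the other rails, the glue bottle and the hammer where they are. Then keep pushing the joint closed with a steady force of about 12 N and finish like that, still holding the rail and pushing, so that I can pin the corner.

Things in the scene. Friction and masses are not known exactly. Their poses are not given: they have to be found in the camera images.
- rail_walnut: Loose walnut rail with brass inner edge, 0.11 kg: the one to use, face up on the mat. 28 mm wide, ends mitred 45 degrees: 200 mm long at the outer edge (y = -14 mm, 30 mm high), 144 mm at the inner (y = +14 mm, 26 mm high, undercut below 10 mm by a rebate: grip the inner face 10 to 26 mm up). Both ends alike. Origin: mid length, mid width, underside; x along the rail, z up.
- seat (a point): Where the walnut rail's origin comes, axis for axis, when home: on the baseboard, turning with the jig. +x runs along the side fence towards the clamped rail (the way to push), -y to the fence, z up. The fence's inner face is y = -14 mm here, x from -100 to +45 mm; it is 22 mm wide and only 8 mm above the baseboard, so fingers pass over it. The corner is open.
- rail_clamped: Walnut rail with brass inner edge clamped rigidly in the jig; same shape, origin and axes as the loose one, turned +90 degrees (counter-clockwise from above) from the jig. The mitre to close is its -x end, the one by the side fence: an upright, hard face at 45 degrees that does not give. A rail that bears heavily on the board or fence loses part of the push to friction.
- jig: Joining jig, fixed: plywood baseboard 310 x 250 x 18 mm (x, y, z) on the mat, two low aluminium fences, steel toggle clamp with red handle over and behind the clamped rail (x 60 to 235, y 20 to 70 mm; 60 mm above the board). Origin: centre of the underside, z up. Clamped rail along y at x = 71 mm, side fence face along x at y = -100 mm, seat at (-15, -86, 18) mm.
- rail_black: Loose black frame rail from another frame: same shape, size and axes; leave it. It lies on the green cutting mat, whose top is 3 mm above the bench.
- rail_white: Loose white frame rail from another frame: same shape, size and axes, on the mat; leave it.
- glue: Yellow wood-glue bottle with orange nozzle, 58 mm across, 165 mm tall, standing on the mat; origin: centre of its underside. Leave it.
- hammer: Hammer lying on the mat along its x, 260 mm long, handle to -x, head 90 mm across; origin: mid length, underside. Leave it.

How it is judged:
By the outcome, as a careful person would: the job done as asked, in the order asked, and still so for the second after the job is handed in, while the arm keeps its last pose, push and grip.
It also fails if it takes over 61 s, if anything falls off the work surface, if the arm or the gripper's body presses on something with over 40 N, if the wrist force passes 120 N, or if a joint passes its speed limit or range.

## Working session

There is one attempt and no reset: what is moved stays moved. The work goes in short steps, each a Python script; the robot and the scene stay as the last script left them, time stands still between calls to the robot, and variables do not carry over. Pictures are saved under pics/ and viewed, about 8 in all and at most 12, crops included, and the job is handed in when it is done.

```bash
ls; mkdir -p pics
python3 - <<'E'
from bench import *
import cv2,numpy as np
print(read_time_s(),read_eef_pos(),read_tcp_rot(),read_finger_gap())
ims=[]
for c in ["scene","side","wrist"]:
    im=read_camera(c); cv2.imwrite(f"pics/{c}0.png",im[:,:,::-1])
    p=camera_params(c); print(c,np.round(p["K"],1).tolist(),np.round(p["camera_from_world"],4).tolist())
    for n in ["rail_walnut","rail_clamped","jig","seat","rail_black","rail_white","glue","hammer"]:
        print(n,[(np.round(d["at"],1).tolist(),round(d["confidence"],2)) for d in look_for(c,n)[:2]] if n!="seat" else "",[(np.round(d["at"],1).tolist(),round(d["confidence"],2)) for d in tip_of(c,n)[:2]])
E
```

```text
pics
0.0 [0.26396693 0.59300133 0.24885236] [ 2.07860042e-01  9.78157663e-01 -1.31925735e-03 -2.21749925e-04] 0.08563598753810055
scene [[396.7, 0.0, 277.3], [0.0, 396.7, 209.2], [0.0, 0.0, 1.0]] [[0.8284, 0.5601, 0.0019, -0.429], [0.4604, -0.6792, -0.5716, -0.3268], [-0.3189, 0.4744, -0.8205, 1.422], [0.0, 0.0, 0.0, 1.0]]
rail_walnut [([201.5, 251.1], 0.97)] [([203.9, 255.6], 0.68), ([324.1, 238.1], 0.22)]
rail_clamped [([343.8, 139.6], 0.9)] [([344.7, 139.0], 0.73)]
jig [([327.9, 138.0], 0.66), ([250.4, 187.6], 0.58)] [([324.7, 135.4], 0.58)]
seat  [([315.5, 143.2], 0.72)]
rail_black [([244.0, 226.9], 0.77)] [([244.7, 228.9], 0.76)]
rail_white [([250.3, 189.5], 0.84), ([329.2, 226.4], 0.59)] [([248.5, 191.5], 0.76)]
glue [([327.9, 226.2], 0.63)] [([323.3, 236.3], 0.73)]
hammer [([142.2, 292.5], 0.95)] [([130.0, 282.5], 0.65)]
side [[498.0, 0.0, 281.8], [0.0, 498.0, 209.3], [0.0, 0.0, 1.0]] [[0.8297, -0.5578, -0.021, -0.5492], [-0.391, -0.554, -0.735, 0.2109], [0.3983, 0.618, -0.6778, 1.0542], [0.0, 0.0, 0.0, 1.0]]
rail_walnut [([304.9, 302.6], 0.81)] [([304.5, 308.1], 0.7)]
rail_clamped [([219.3, 138.8], 0.71)] [([213.5, 142.3], 0.92)]
jig [([194.9, 153.5], 0.81)] [([195.2, 155.3], 0.67)]
seat  [([213.7, 166.6], 0.89)]
rail_black [([282.9, 255.9], 0.88)] [([280.1, 262.7], 0.74)]
rail_white [([232.0, 236.7], 0.75), ([213.5, 141.1], 0.71)] [([230.4, 239.6], 0.79)]
glue [([331.7, 182.1], 0.9)] [([331.5, 201.9], 0.62)]
hammer [([322.8, 385.0], 0.96)] [([306.7, 391.5], 0.59)]
wrist [[295.8, 0.0, 279.0], [0.0, 295.8, 208.9], [0.0, 0.0, 1.0]] [[0.406, 0.9139, -0.0009, -0.6497], [0.8825, -0.3918, 0.2601, -0.0351], [0.2373, -0.1064, -0.9656, 0.3784], [0.0, 0.0, 0.0, 1.0]]
rail_walnut [] []
rail_clamped [] []
jig [([98.4, 398.8], 0.96)] []
seat  []
rail_black [] []
rail_white [] []
glue [] []
hammer [] []
```

View pics/scene0.png

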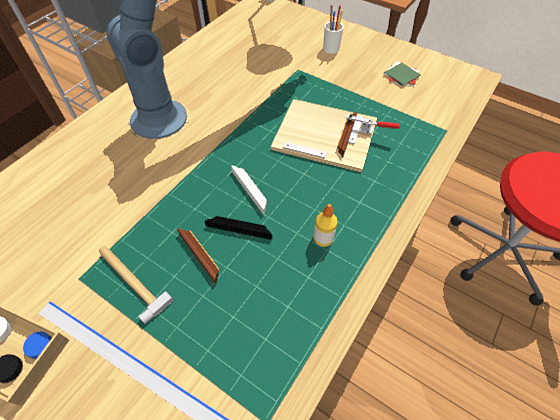

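View pics/side0.png

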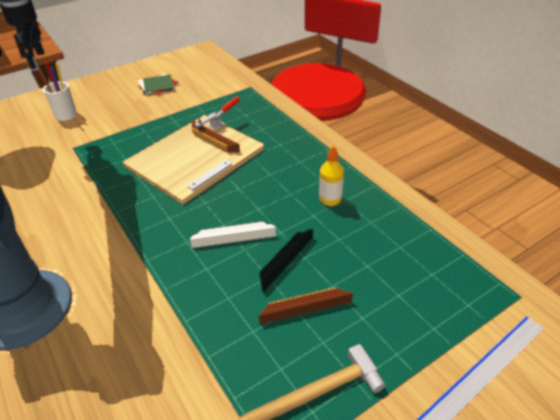

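Walnut rail at about scene (201,254) / side (305,306), and the jig at the far left with the clamped rail at scene (344,140). I'll turn these into positions and look from the wrist camera.

```bash
cat > h.py <<'E'
from bench import *
import numpy as np, cv2
from scipy.spatial.transform import Rotation as R
def ray(P,uv):
    T=np.array(P["camera_from_world"]);K=np.array(P["K"])
    d=T[:3,:3].T@np.linalg.inv(K)@np.array([uv[0],uv[1],1.]); o=-T[:3,:3].T@T[:3,3]; return o,d
def plane(P,uv,z):
    o,d=ray(P,uv); return o+d*(z-o[2])/d[2]
def proj(P,X):
    X=np.atleast_2d(X);T=np.array(P["camera_from_world"]);c=X@T[:3,:3].T+T[:3,3];q=c@np.array(P["K"]).T;return q[:,:2]/q[:,2:]
def down(yaw): # tool z down, tool x along yaw (world)
    c,s=np.cos(yaw),np.sin(yaw); return R.from_matrix(np.array([[c,s,0],[s,-c,0],[0,0,-1.]])).as_quat()
E
python3 - <<'E'
from h import *
pts={"walnut":([203.9,255.6],[304.5,308.1],.003),"jig":([324.7,135.4],[195.2,155.3],.003),"seat":([315.5,143.2],[213.7,166.6],.021),"clamped":([344.7,139],[213.5,142.3],.021),"black":([244.7,228.9],[280.1,262.7],.003),"white":([248.5,191.5],[230.4,239.6],.003),"glue":([323.3,236.3],[331.5,201.9],.003)}
for n,(a,b,z) in pts.items(): print(n,plane(camera_params("scene"),a,z).round(4),plane(camera_params("side"),b,z).round(4))
ps,pd=camera_params("scene"),camera_params("side")
print("walnut ends scene",plane(ps,(182,231),.03),plane(ps,(216,281),.03))
print("side",plane(pd,(261,312),.03),plane(pd,(351,296),.03))
print(R.from_quat(read_tcp_rot()).as_matrix().round(3))
T=np.array(camera_params("wrist")["camera_from_world"]);print("cam",(-T[:3,:3].T@T[:3,3]).round(4), read_eef_pos())
E
```

```text
walnut [ 0.4987 -0.3354  0.003 ] [ 0.4899 -0.3405  0.003 ]
jig [0.541  0.2582 0.003 ] [0.5444 0.2738 0.003 ]
seat [0.5416 0.1925 0.021 ] [0.5535 0.1736 0.021 ]
clamped [0.6129 0.2645 0.021 ] [0.6079 0.2764 0.021 ]
black [ 0.5401 -0.2018  0.003 ] [ 0.5176 -0.2076  0.003 ]
white [ 0.4681 -0.0856  0.003 ] [ 0.4609 -0.0792  0.003 ]
glue [ 0.7417 -0.0954  0.003 ] [ 0.7404 -0.1118  0.003 ]
walnut ends scene [ 0.40995943 -0.31879116  0.03      ] [ 0.58544073 -0.38372246  0.03      ]
side [ 0.40092771 -0.31426363  0.03      ] [ 0.57424092 -0.38633655  0.03      ]
[[-0.914  0.407 -0.   ]
 [ 0.407  0.914  0.   ]
 [ 0.     0.    -1.   ]]
cam [0.205  0.6203 0.3739] [0.26429471 0.59384457 0.25027518]
```

```bash
cat > /tmp/a.py <<'E'
from h import *
import pickle
def snap(n,names):
    P=camera_params("wrist");im=read_camera("wrist");cv2.imwrite(f"pics/{n}.png",im[:,:,::-1]);pickle.dump(P,open(f"pics/{n}.pkl","wb"))
    for m,z in names:
        print(n,m,[(np.round(d["at"],1).tolist(),round(d["confidence"],2),plane(P,d["at"],z).round(4).tolist()) for d in tip_of("wrist",m)[:2]])
move_ptp([.56,.23,.22],down(np.radians(186)))
snap("jigA",[("jig",.003),("seat",.021),("rail_clamped",.021)])
move_ptp([.495,-.338,.22],down(np.radians(159)))
snap("walA",[("rail_walnut",.003)])
print(read_time_s(),read_qpos())
E
python3 /tmp/a.py
```

```text
jigA jig [([306.1, 171.6], 0.93, [0.5383, 0.2607, 0.003])]
jigA seat []
jigA rail_clamped [([314.9, 236.4], 0.72, [0.6095, 0.2788, 0.021])]
walA rail_walnut [([269.2, 185.6], 0.77, [0.491, -0.3462, 0.003])]
6.475 [-0.08426969  0.39243362  0.76059535  1.78188326 -0.30299896  1.08811548
  1.9885691 ]
```

View pics/jigA.png

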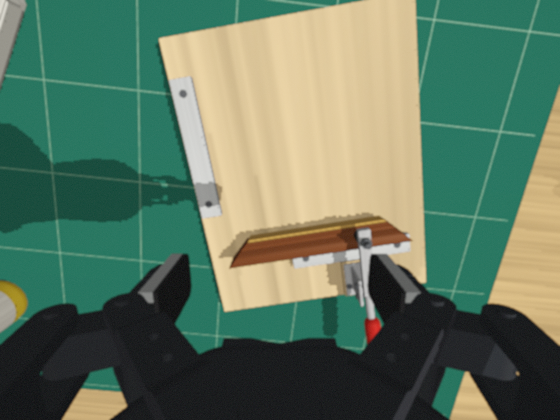

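View pics/walA.png

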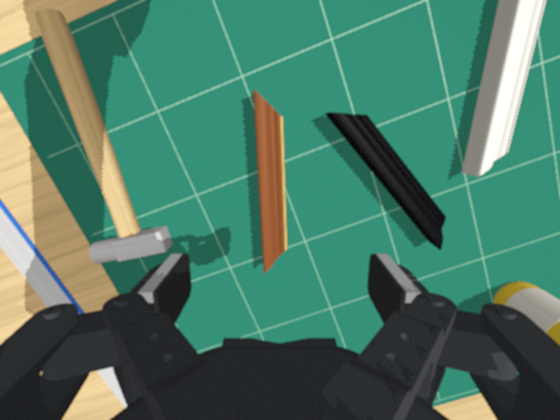

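The walnut rail's corners are near (255,92), (265,271), (282,117) and (287,249), with the brass on the right. The jig's fence face ends near (191,77) and (221,212), and the clamped rail's outer tip is near (232,267). Next I fit both poses.

```bash
cat > fit.py <<'E'
from h import *
import pickle
from scipy.optimize import minimize, least_squares
RAIL=np.array([[-.1,-.014,.03],[.1,-.014,.03],[.072,.014,.026],[-.072,.014,.026],[-.1,-.014,0],[.1,-.014,0],[.072,.014,.01],[-.072,.014,.01]])
def place(p,pts,z): 
    c,s=np.cos(p[2]),np.sin(p[2]); return np.c_[p[0]+c*pts[:,0]-s*pts[:,1],p[1]+s*pts[:,0]+c*pts[:,1],z+pts[:,2]]
def fitrail(P,im,p0,z,box):
    S=4;x0,y0,x1,y1=box
    m=(im[y0:y1,x0:x1,0].astype(float)-im[y0:y1,x0:x1,1])
    m=cv2.resize(m,None,fx=S,fy=S,interpolation=cv2.INTER_LINEAR)>0
    n,l,st,_=cv2.connectedComponentsWithStats(m.astype(np.uint8)); m=l==1+np.argmax(st[1:,4])
    def cost(q):
        p=p0+q*np.array([.01,.01,.05]); h=cv2.convexHull(((proj(P,place(p,RAIL,z))-[x0,y0]+.5)*S*16).astype(np.int32))
        a=np.zeros(m.shape,np.uint8);cv2.fillConvexPoly(a,h,1,shift=4);a=a>0
        return 1-(a&m).sum()/(a|m).sum()
    r=minimize(cost,np.zeros(3),method="Nelder-Mead",options=dict(initial_simplex=np.array([[0,0,0],[1,0,0],[0,1,0],[0,0,1.]])))
    return p0+r.x*np.array([.01,.01,.05]),r.fun
E
python3 - <<'E'
from fit import *
P=pickle.load(open("pics/walA.pkl","rb"));im=cv2.imread("pics/walA.png")[:,:,::-1]
p,f=fitrail(P,im,np.array([.493,-.345,-.37]),.003,(235,75,310,285)); print("walnut",p.round(4),f)
Q=pickle.load(open("pics/jigA.pkl","rb"))
# jig-frame points (m) above bench
J=np.array([[-.155,-.125,.018],[.155,-.125,.018],[.155,.125,.018],[-.115,-.1,.026],[.03,-.1,.026]])
uv=np.array([[160,38],[225,311],[427,283],[190,77],[220,212.]])
cl=RAIL@np.array([[0,1,0],[-1,0,0],[0,0,1.]])+[.071,-.0,.018]
print("placing check: clamped y centre = ? outer tip world", plane(Q,(231,267),.051))
r=least_squares(lambda q:(proj(Q,place(q,J,.003))-uv).ravel(),[.54,.26,.1]); print("jig",r.x.round(4),r.fun.reshape(-1,2).round(1).tolist())
c,s=np.cos(r.x[2]),np.sin(r.x[2])
Ri=np.array([[c,s],[-s,c]])
for t,z in [((231,267),.051),((248,240),.047),((382,218),.047)]: print(t,(Ri@(plane(Q,t,z)[:2]-r.x[:2])).round(4))
A=cv2.resize(cv2.imread("pics/jigA.png")[30:320,150:435],None,fx=2,fy=2,interpolation=cv2.INTER_CUBIC)
for k in (J,np.array([[.085,-.1,.048],[.057,-.072,.044]])):
    for u in proj(Q,place(r.x,k,.003)): cv2.circle(A,tuple(((u-[150,30]+.5)*2).astype(int)),3,(255,0,255),1)
B=cv2.resize(cv2.imread("pics/walA.png")[80:280,235:305],None,fx=3,fy=2.9,interpolation=cv2.INTER_CUBIC)
for u in proj(P,place(p,RAIL[:4],.003)): cv2.circle(B,tuple(((u-[235,80]+.5)*[3,2.9]).astype(int)),3,(255,0,255),1)
cv2.imwrite("pics/mix.png",np.hstack([A,B]))
E
```

```text
walnut [ 0.4893 -0.3419 -0.3246] 0.017664950865699525
placing check: clamped y centre = ? outer tip world [0.6433693  0.18837139 0.051     ]
jig [0.5375 0.2598 0.2682] [[-1.4, -0.7], [-0.7, 0.5], [-0.5, -0.4], [0.8, -1.8], [1.8, 3.1]]
(231, 267) [ 0.0832 -0.097 ]
(248, 240) [ 0.057  -0.0737]
(382, 218) [0.0553 0.0694]
```

View pics/mix.png

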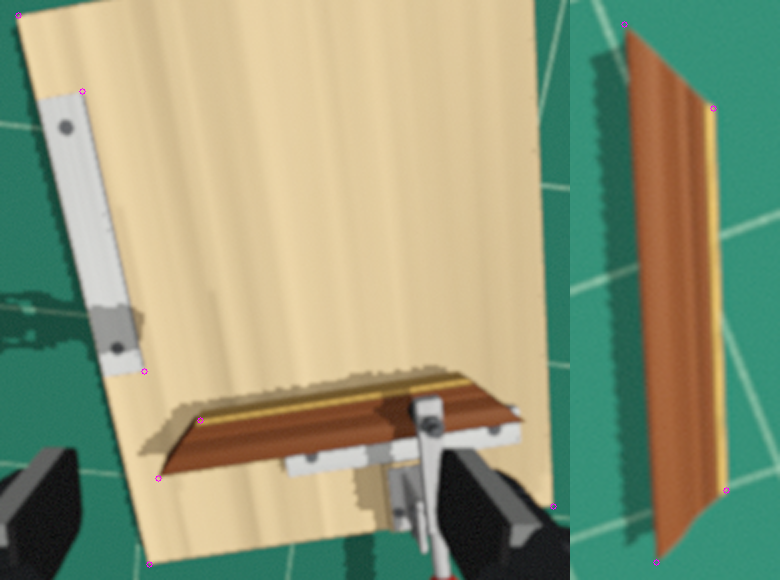

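```bash
cat >> fit.py <<'E'
CL=RAIL@np.array([[0,1,0],[-1,0,0],[0,0,1.]])+[.071,0,.018]
def S2W(j,x,y,z=0): return place(j,np.array([[-.015+x,-.086+y,.018+z]]),.003)[0]
E
cat > /tmp/b.py <<'E'
from fit import *
Q=pickle.load(open("pics/jigA.pkl","rb"))
J=np.vstack([[[-.155,-.125,.018],[.155,-.125,.018],[.155,.125,.018],[-.115,-.1,.026],[.03,-.1,.026]],CL[[0,3,2,1]]])
uv=np.array([[18,16],[150,564],[552,507],[81,93],[142,371],[162,475],[203,410],[462,374],[522,420]])/2+[149.75,29.75]
r=least_squares(lambda q:(proj(Q,place(q,J,.003))-uv).ravel(),[.54,.26,.26],loss="soft_l1"); j=r.x
print("jig",j.round(4),r.fun.reshape(-1,2).round(1).tolist())
np.save("jig.npy",j)
w=np.array([.4893,-.3419,-.3246]);q=down(np.pi+w[2])
move_gripper(.065,60)
move_ptp([w[0],w[1],.10],q)
movel([w[0],w[1],.033],q,.08)
print("f before",read_ft_force(),read_eef_pos())
move_gripper(.02,60); print("gap",read_finger_gap(),read_ft_force())
movel([w[0],w[1],.22],q,.2)
q2=down(np.pi+j[2]); p=S2W(j,-.03,.012,.030)
move_ptp([p[0],p[1],.13],q2)
print(read_time_s(),read_qpos().round(2),read_ft_force())
P=camera_params("wrist");im=read_camera("wrist");cv2.imwrite("pics/held.png",im[:,:,::-1]);pickle.dump(P,open("pics/held.pkl","wb"))
print(read_eef_pos(),p)
E
python3 /tmp/b.py
```

```text
jig [0.537  0.2593 0.2714] [[-1.1, -0.5], [-0.4, -0.4], [0.8, -1.4], [-0.2, -1.2], [0.7, -0.3], [-2.3, 1.5], [-1.9, 4.7], [3.6, 1.7], [3.4, 0.7]]
f before [ 0.40105269  0.77728405 -0.48545087] [ 0.48959231 -0.34234395  0.03336903]
gap 0.026440136141868697 [-0.70206678  0.544494    3.78354244]
11.7583 [-1.02  0.4   0.74  1.98 -0.35  0.88  1.74] [-0.03283562 -0.06568795 -0.4687852 ]
[0.51430347 0.17418973 0.13035775] [0.51348734 0.17598459 0.051     ]
```

View pics/held.png

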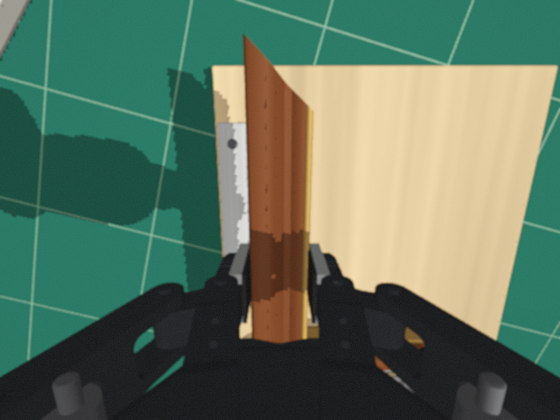

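The rail is held, with its rear tip at (245,37). The board's rear-left corner is at (213,67), its rear edge runs along row 67, and the fence's top is at (217–250, 123). I check the relative yaw, then lower.

Run:
```python
from fit import *
P=pickle.load(open("pics/held.pkl","rb"));j=np.load("jig.npy");im=cv2.imread("pics/held.png")[:,:,::-1].astype(float)
# rail outer/left edge: max |d(R-G..)| per row ; brass right edge
def edge(rows,c0,c1,f):
    out=[]
    for y in rows:
        d=np.abs(np.diff(cv2.GaussianBlur(f,(0,0),1)[y,c0:c1])); k=np.argmax(d); 
        out.append((c0+k+.5,y))
    return np.array(out)
def yaw(pts,z):
    X=np.array([plane(P,u,z)[:2] for u in pts]); v=cv2.fitLine(X.astype(np.float32),cv2.DIST_HUBER,0,1e-4,1e-4).ravel(); return np.arctan(v[1]/v[0]),v[2:]
b=im[:,:,2]
e=edge(range(70,235,5),238,262,b); a1,x1=yaw(e,.130)
i=edge(range(125,235,5),303,322,im[:,:,0]-im[:,:,1]); a2,x2=yaw(i,.126)
l=edge(range(75,235,5),205,228,im[:,:,0]-im[:,:,1]); a3,x3=yaw(l,.021)
g=im[:,:,0]-im[:,:,1]
r=edge(range(330,550,10),60,75,g.T); r=r[:,::-1].copy(); rr=np.array([(y,x) for (y,x) in r[:, ::-1]])
r=np.array([(c,k) for k,c in edge(range(330,550,10),60,75,g.T)]); a4,x4=yaw(r,.021)
print("rail outer yaw",a1,"inner",a2,"board left edge",a3,"rear edge yaw+90",a4,"jig",j[2],"tool",R.from_quat(read_tcp_rot()).as_euler("xyz"))
c=plane(P,(213,67),.021);print("board corner",c,"model",place(j,np.array([[-.155,-.125,.018]]),.003))
n=np.array([-np.sin(a3),np.cos(a3)]); print("outer edge of rail beyond board left edge (want 25 at contact):",n@(x1-x3)*1e3)
print("rail tip",plane(P,(245,37),.130)," tcp",read_eef_pos(), "expected tip",place(np.r_[read_eef_pos()[:2],j[2]],RAIL[:1],0))
```

```text
rail outer yaw 0.27147448 inner 0.2773207 board left edge 0.26960266 rear edge yaw+90 -1.3018273 jig 0.2714289704445845 tool [-3.14096417e+00  7.50398922e-04 -2.87325537e+00]
board corner [0.42257649 0.09880049 0.021     ] model [[0.4211881  0.09735984 0.021     ]]
outer edge of rail beyond board left edge (want 25 at contact): 36.06726
rail tip [0.42284022 0.13519254 0.13      ]  tcp [0.51430347 0.17418973 0.13035775] expected tip [[0.42171811 0.13389145 0.03      ]]
```

```bash
cat > ctl.py <<'E'
from fit import *
j=np.array([.5375,.2597,.270]);q=down(np.pi+j[2])
c,s=np.cos(j[2]),np.sin(j[2]);M=np.array([[c,s,0],[-s,c,0],[0,0,1]])
def F(n=3): return M@np.mean([read_ft_force() for _ in range(n)],axis=0)
def go(x,y,z,v): movel(S2W(j,x,y,z),q,v)      # TCP in seat frame
def at(): 
    d=M@(read_eef_pos()-S2W(j,0,0,0)); return d
E
python3 - <<'E'
from ctl import *
go(-.03,.011,.040,.12); pause(.2); b=F(); np.save("bias.npy",b); print("bias",b)
z=.033
go(-.03,.011,z,.03); 
while z>.0265:
    f=F()-b; print(round(z,4),f.round(2),at().round(4))
    if f[2]>2.5: break
    z-=.0005; go(-.03,.011,z,.01); pause(.05)
print(read_time_s())
np.save("z.npy",z)
E
```

```text
bias [ 0.04288366 -0.10814939 -1.08203066]
0.033 [-0.48 -0.52 -0.46] [-0.0303  0.011   0.0327]
0.0325 [ 0.49 -0.03 -0.21] [-0.0299  0.011   0.0325]
0.032 [ 0.55  0.24 -0.12] [-0.03   0.011  0.032]
0.0315 [0.31 0.25 0.43] [-0.03    0.011   0.0315]
0.031 [-0.56 -0.06 -0.36] [-0.03   0.011  0.031]
0.0305 [-1.79  0.13  3.81] [-0.0299  0.011   0.0308]
14.6167
```

Run:
```python
from ctl import *
b=np.load("bias.npy");z=.0307;go(-.03,.011,z,.01)
y=.004; go(-.03,y,z,.03); pause(.1)
while y>-.005:
    f=F()-b; print(round(y,4),f.round(2),at().round(4), (read_ft_torque()).round(2))
    if f[1]>4: break
    y-=.0005; go(-.03,y,z,.01); pause(.05)
print(read_time_s())
P=camera_params("wrist");im=read_camera("wrist");cv2.imwrite("pics/fence.png",im[:,:,::-1]);pickle.dump(P,open("pics/fence.pkl","wb"))
```

```text
0.004 [ 0.79 -1.15  2.02] [-0.0297  0.003   0.0308] [-0.21 -0.17 -0.06]
0.0035 [-0.13 -0.69  2.34] [-0.0298  0.0032  0.0308] [-0.18 -0.2  -0.02]
0.003 [ 0.71 -0.46  1.56] [-0.0298  0.0031  0.0308] [ 0.02 -0.22  0.01]
0.0025 [1.32 1.45 1.9 ] [-0.0298  0.003   0.0308] [ 0.25 -0.12 -0.05]
0.002 [-0.08  1.11  2.19] [-0.0299  0.0027  0.0308] [ 0.45 -0.04  0.05]
0.0015 [0.2  2.65 3.61] [-0.03    0.0019  0.0308] [ 0.65  0.07 -0.02]
0.001 [0.12 3.01 4.76] [-0.03    0.0012  0.0308] [ 0.69  0.18 -0.02]
0.0005 [-0.34  3.65  4.51] [-0.03    0.0007  0.0308] [0.75 0.28 0.02]
0.0 [-0.5   3.05  5.91] [-0.03    0.0001  0.0308] [0.77 0.27 0.  ]
-0.0005 [-0.5   4.42  6.12] [-0.03   -0.0001  0.0308] [ 0.85  0.36 -0.08]
18.05
```

View pics/fence.png

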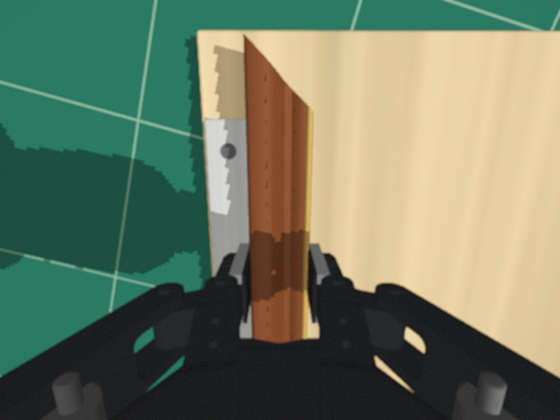

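The rail lies beside the fence, which shows at columns 204–248 at row 120. The contact is blurred by board friction, so I ease off the downward load and press sideways to confirm.

Run:
```python
from ctl import *
b=np.load("bias.npy");z=.0310;y=-.0002;go(-.03,y,z,.01);pause(.1)
while y>-.006:
    f=F()-b; print(round(y,4),f.round(2),at().round(4), (read_ft_torque()).round(2))
    if f[1]>6: break
    y-=.0004; go(-.03,y,z,.01); pause(.05)
print(read_time_s())
```

```text
-0.0002 [0.31 4.22 2.22] [-0.03   -0.0001  0.0308] [ 0.99  0.02 -0.08]
-0.0006 [2.09 4.8  0.9 ] [-0.03   -0.0002  0.0308] [ 1.18 -0.02 -0.07]
-0.001 [1.12 5.45 0.  ] [-0.03   -0.0002  0.0308] [ 1.26 -0.02 -0.09]
-0.0014 [1.44 5.9  0.07] [-0.03   -0.0002  0.0308] [ 1.41  0.03 -0.09]
-0.0018 [0.76 6.89 0.01] [-0.03   -0.0002  0.0308] [ 1.56  0.09 -0.17]
19.65
```

Firm fence contact at y ≈ -0.2 mm, with the board load near 0. Now I slide along the fence with a light bias and find the mitre gently.

Run:
```python
from ctl import *
b=np.load("bias.npy");z=.0309;y=-.0006;go(-.03,y,z,.02)
x=-.008;go(x,y,z,.03);pause(.1)
while x<.012:
    f=F()-b; a=at(); print(round(x,4),f.round(2),a.round(4))
    if f[0]<-5 and x-a[0]>.001: break
    x+=.0005; go(x,y,z,.01); pause(.03)
print(read_time_s(),(read_ft_torque()).round(2))
```

```text
-0.008 [-15.66   5.3   20.46] [-0.016  -0.0002  0.0306]
20.8833 [0.63 3.17 0.11]
```

Run:
```python
from ctl import *
b=np.load("bias.npy");z=.0309;y=-.0004
go(-.018,y,z,.02);pause(.1);print((F()-b).round(2),at().round(4))
go(-.022,y,z,.02);pause(.1);print((F()-b).round(2),at().round(4),read_finger_gap(),R.from_quat(read_tcp_rot()).as_euler("xyz"))
ims=[]
for n in("wrist","scene","side"):
    im=read_camera(n)[:,:,::-1];cv2.imwrite(f"pics/stk_{n}.png",im);ims.append(im)
A=cv2.resize(ims[0],(800//2,300));
s1=cv2.resize(ims[1][90:190,260:410],(400,300),interpolation=cv2.INTER_CUBIC)
s2=cv2.resize(ims[2][90:210,120:280],(400,300),interpolation=cv2.INTER_CUBIC)
cv2.imwrite("pics/stk.png",np.vstack([np.hstack([A,s1]),np.hstack([s2,cv2.resize(ims[0][20:220,180:340],(400,300))])]))
print(read_time_s())
```

```text
[1.87 5.54 1.5 ] [-0.0172 -0.      0.0312]
[1.41 4.21 1.23] [-0.0207 -0.0001  0.0314] 0.026795314554100606 [ 3.14153681e+00  2.59717235e-03 -2.87042012e+00]
22.2333
```

View pics/stk.png

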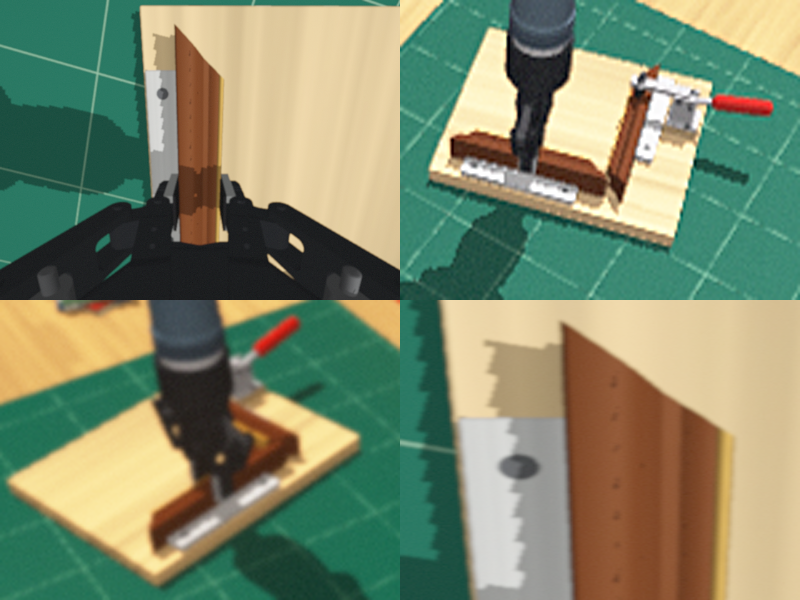

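At x=-20.7 mm the scene view still shows a gap of about 12 mm or more, so the stop was friction jamming on the board (fz 20 N) rather than the mitre. I'll unload the board and fence and step forward while watching the forces.

```bash
cat > /tmp/s.py <<'E'
from ctl import *
b=np.load("bias.npy");z=.0322;y=.0010;go(-.022,y,z,.02);pause(.1)
x=-.022
while x<.008:
    f=F(2)-b; a=at(); print(round(x,4),f.round(1),(a*1e3).round(2))
    if f[0]<-6 or abs(f[2])>8: break
    x+=.001 if x<-.006 else .0005; 
    if f[2]>2.: z+=.0003
    if f[1]>3: y+=.0003
    go(x,y,z,.02)
print(x,y,z,read_time_s(),(read_ft_torque()).round(2))
E
python3 /tmp/s.py
```

```text
-0.022 [0.5 2.8 0.3] [-22.41   0.09  32.  ]
-0.021 [0.3 0.8 0.4] [-22.04   0.18  31.74]
-0.02 [ 0.5 -0.6 -0.2] [-20.14   0.23  32.05]
-0.019 [0.7 0.2 0. ] [-18.75   0.62  32.29]
-0.018 [-0.3  0.  -0.7] [-17.89   0.97  32.23]
-0.017 [0.2 0.1 0.3] [-16.87   1.02  32.24]
-0.016 [-0.6 -0.2 -1. ] [-15.85   0.99  32.24]
-0.015 [-0.4  0.3 -0.1] [-14.87   1.    32.24]
-0.014 [-0.1  0.5  0.2] [-13.88   1.    32.23]
-0.013 [-0.1  0.4 -1.1] [-12.92   1.02  32.21]
-0.012 [-0.2  0.3 -0.6] [-11.87   0.99  32.22]
-0.011 [ 0.2  0.6 -0.8] [-10.92   0.97  32.2 ]
-0.01 [-0.2  0.6 -0.7] [-9.91  1.   32.23]
-0.009 [ 0.6  0.4 -0.3] [-8.92  1.   32.21]
-0.008 [ 0.4 -0.4 -0.4] [-7.89  0.98 32.23]
-0.007 [ 0.5  0.3 -0.1] [-6.91  1.   32.21]
-0.006 [-0.1 -0.2  0.1] [-5.9   0.99 32.21]
-0.0055 [ 0.1 -0.3  0.1] [-5.46  1.02 32.2 ]
-0.005 [-0.7 -0.4 -0.4] [-4.98  0.97 32.2 ]
-0.0045 [-1.1  0.  -1. ] [-4.45  1.   32.22]
-0.004 [ 0.7  0.3 -0.6] [-3.98  0.97 32.2 ]
-0.0035 [ 0.2 -0.3 -0.6] [-3.47  1.01 32.21]
-0.003 [ 0.2  0.6 -0.5] [-2.95  1.   32.22]
-0.0025 [-0.6  1.4 -0.9] [-2.43  1.01 32.21]
-0.002 [ 0.6 -0.2 -0.2] [-1.95  1.   32.21]
-0.0015 [-0.8 -0.1  0.4] [-1.45  1.04 32.21]
-0.001 [-0.4 -0.8 -1.2] [-0.96  0.98 32.21]
-0.0005 [ 0.   0.4 -0.3] [-0.44  1.03 32.21]
0.0 [-0.2 -1.2 -0.3] [-0.24  0.92 32.09]
0.0005 [-1.1 -0.3 -0.9] [-0.06  0.79 31.99]
0.001 [-2.3 -0.8  0.5] [ 0.09  0.65 31.87]
0.0015 [-5.2 -1.6  1.9] [ 0.27  0.55 31.77]
0.002 [-4.5 -1.   1.5] [ 0.38  0.5  31.65]
0.0025 [-5.8 -2.1  1.7] [ 0.54  0.32 31.53]
0.003 [-6.7 -2.   1.8] [ 0.72  0.23 31.47]
0.0030000000000000157 0.001 0.0322 31.0833 [-0.74  1.15 -0.04]
```

The mitre was found at 7 N and the stop is real, but the rail is riding about 0.7 mm above the board and 0.4 mm off the fence. I'll back off slightly, settle it down and onto the fence, then close with force feedback.

```bash
cat > /tmp/p.py <<'E'
from ctl import *
b=np.load("bias.npy");x,y,z=-.003,.0003,.0318
go(x,y,z,.03)
while z>.0300:
    f=F(2)-b
    if f[2]>1.5: break
    z-=.0003; go(x,y,z,.02)
print("down",z,f.round(1),(at()*1e3).round(2))
while y>-.003:
    f=F(2)-b
    if f[1]>2: break
    y-=.0003; go(x,y,z,.02)
print("fence",y,f.round(1),(at()*1e3).round(2),read_time_s())
n=0; x=-.001
while n<28:
    go(x,y,z,.02); f=F(4)-b; a=at(); n+=1
    print((1e3*np.array([x,y,z])).round(2),f.round(1),(a*1e3).round(2))
    if f[0]<-11.3: break
    x+=np.clip((12.5+f[0])*.0003,.0002,.0006)
    z+=np.clip((f[2]-1.5)*.00012,-.0003,.0004)
    if f[1]>1.5: y+=.0001
print(read_time_s(),(read_ft_torque()).round(2)); np.save("cmd.npy",[x,y,z])
E
python3 /tmp/p.py
```

```text
down 0.030599999999999995 [-0.1  0.6  2.4] [-2.75  0.31 30.85]
fence -0.0003 [0.7 2.  2.8] [-2.76  0.19 30.75] 32.9333
[-1.  -0.3 30.6] [-3.   2.6  8.5] [-2.4   0.04 30.7 ]
[-0.4 -0.2 31. ] [-3.8  2.   6.9] [-2.020e+00  2.000e-02  3.072e+01]
[ 0.2 -0.1 31.4] [-1.9  0.8  1.4] [-0.36  0.07 30.84]
[ 0.8  -0.1  31.38] [-1.2  1.4 -1. ] [ 0.55  0.05 30.96]
[ 1.4  -0.1  31.09] [-3.9  2.1  3. ] [6.400e-01 2.000e-02 3.091e+01]
[ 2.    0.   31.27] [-5.3  1.   2. ] [ 0.64 -0.   30.88]
[ 2.6   0.   31.32] [-6.2  2.4  3.4] [ 0.68  0.   30.88]
[ 3.2   0.1  31.55] [-6.7  2.   4. ] [ 0.69  0.04 30.88]
[ 3.8   0.2  31.85] [-7.9  1.2  2.9] [ 0.72  0.05 30.88]
[ 4.4   0.2  32.01] [-7.1  0.8  4.2] [ 0.75  0.05 30.89]
[ 5.    0.2  32.34] [-9.3  2.1  2.2] [ 0.77  0.04 30.89]
[ 5.6   0.3  32.42] [-10.3   1.6   3.6] [ 0.81  0.06 30.89]
[ 6.2   0.4  32.68] [-10.4  -0.2   4.5] [8.500e-01 2.000e-02 3.091e+01]
[ 6.8   0.4  33.03] [-11.1   1.8   2.7] [ 0.85  0.05 30.94]
[ 7.23  0.5  33.18] [-11.1   2.2   3. ] [ 0.87  0.05 30.95]
[ 7.65  0.6  33.36] [-12.6   1.4   3.4] [ 0.89  0.06 30.97]
36.9333 [-0.18  2.25 -0.11]
```

```bash
cat > /tmp/t.py <<'E'
from ctl import *
b=np.load("bias.npy");x,y,z=np.load("cmd.npy")
for n in range(16):
    f=F(6)-b; a=at(); print((1e3*np.array([x,y,z])).round(2),f.round(1),(a*1e3).round(2))
    e=np.array([-13-f[0],-4-f[1],1-f[2]])
    if n>3 and (abs(e)<[.8,1.2,1]).all(): break
    x+=np.clip(-e[0]*.0003,-.0004,.0004); y+=np.clip(-e[1]*.0002,-.0004,.0004); z+=np.clip(-e[2]*.00015,-.0003,.0003)
    go(x,y,z,.02); pause(.1)
np.save("cmd.npy",[x,y,z])
print(read_time_s(),read_finger_gap(),R.from_quat(read_tcp_rot()).as_euler("xyz").round(4))
ims=[read_camera(n)[:,:,::-1] for n in("wrist","scene","side")]
s1=cv2.resize(ims[1][90:190,260:410],(400,300),interpolation=cv2.INTER_CUBIC)
s2=cv2.resize(ims[2][90:210,120:280],(400,300),interpolation=cv2.INTER_CUBIC)
cv2.imwrite("pics/fin.png",np.vstack([np.hstack([cv2.resize(ims[0],(400,300)),s1]),np.hstack([s2,cv2.resize(ims[1],(400,300))])]))
E
python3 /tmp/t.py
```

```text
[ 7.65  0.6  33.36] [-12.6   1.4   3.4] [ 0.89  0.06 30.97]
[ 7.78  1.   33.66] [-11.5   0.7   2.3] [ 0.89  0.1  31.11]
[ 8.18  1.4  33.86] [-12.1   0.1   1.7] [ 0.91  0.12 31.13]
[ 8.46  1.8  33.97] [-11.7   0.4   2.4] [ 0.91  0.14 31.15]
[ 8.86  2.2  34.19] [-13.5   0.1   3. ] [ 0.92  0.21 31.24]
[ 8.73  2.6  34.48] [-11.7  -0.4   0.7] [ 0.95  0.23 31.49]
[ 9.12  3.   34.44] [-13.3  -1.3   2.1] [ 0.95  0.25 31.43]
[ 9.03  3.4  34.6 ] [-12.3  -1.8   1.2] [ 0.92  0.31 31.51]
[ 9.24  3.8  34.63] [-12.5  -2.2   1.1] [ 0.96  0.33 31.53]
[ 9.39  4.15 34.65] [-12.8  -1.6   0.9] [ 0.95  0.39 31.51]
[ 9.46  4.55 34.63] [-13.1  -1.5   1.8] [ 0.95  0.43 31.49]
[ 9.42  4.95 34.75] [-12.8  -2.7   0.7] [ 0.92  0.47 31.59]
[ 9.49  5.21 34.71] [-13.6  -2.9   2.5] [ 0.93  0.5  31.55]
[ 9.3   5.44 34.93] [-12.7  -3.9   0.7] [ 0.9   0.53 31.69]
41.4833 0.027248716455650687 [-3.137  -0.0167 -2.876 ]
```

View pics/fin.png

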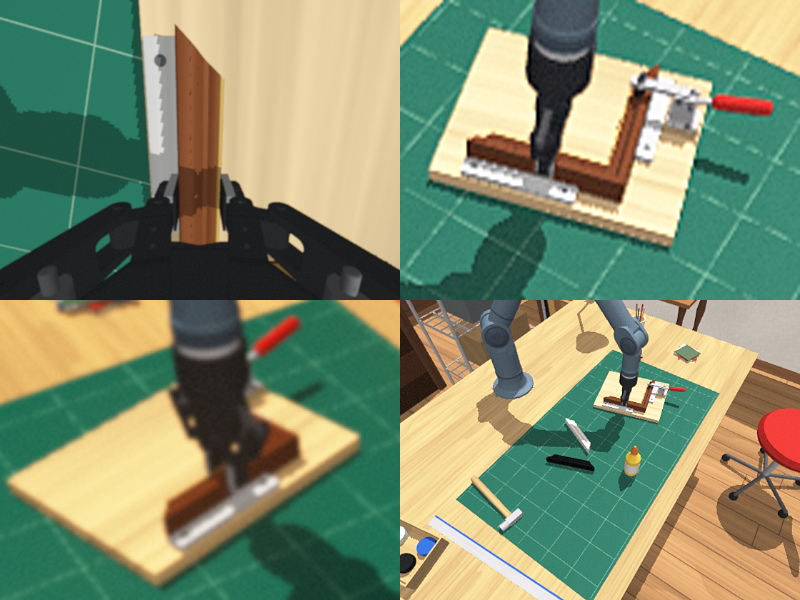

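Mitre closed in the scene view, but in unloading the board I let the tool pitch about 1° and drift 0.5 mm off the fence. I'll back off a little and re-close, correcting the tool tilt as the push builds.

```bash
cat > /tmp/p2.py <<'E'
from ctl import *
b=np.load("bias.npy");x,y,z=-.002,.0001,.0312
Q0=R.from_quat(q); cor=np.zeros(3)
def g(x,y,z,v=.02): movel(S2W(j,x,y,z),(R.from_rotvec(cor)*Q0).as_quat(),v)
def err(): return (R.from_quat(read_tcp_rot())*Q0.inv()).as_rotvec()
g(x,y,z)
for _ in range(5):
    f=F(3)-b
    if f[2]>1.5: break
    z-=.0003; g(x,y,z)
print("down",f.round(1),(at()*1e3).round(2),(err()*1e3).round(1),read_time_s())
x=.0005
for n in range(26):
    g(x,y,z); f=F(4)-b; a=at(); e=err()
    print((1e3*np.array([x,y,z])).round(2),f.round(1),(a*1e3).round(2),(M@e*1e3).round(1))
    if f[0]<-12.2 and abs(e).max()<.004: break
    x+=np.clip((13+f[0])*.0003,-.0003,.0006)
    z+=np.clip((f[2]-2)*.0001,-.0002,.0003)
    y+=np.clip((f[1]-1.)*.0001,-.0001,.0001)
    cor-=np.clip(.4*e,-.004,.004)
print(read_time_s(),(M@cor).round(4)); np.savez("cmd.npz",p=[x,y,z],cor=cor)
E
python3 /tmp/p2.py
```

```text
down [ 1.5 -0.3  1.6] [-1.34  0.08 30.98] [ 0.4 -1.2  0. ] 42.9333
[ 0.5  0.1 30.6] [-2.3 -0.2  6.9] [-0.94  0.09 30.72] [ 0.9  3.9 -0. ]
[ 1.1  0.  30.9] [-3.   0.4  6.3] [-0.27  0.06 30.73] [ 0.3  1.7 -0.1]
[ 1.7  -0.06 31.2 ] [-5.   0.9  5. ] [ 0.61  0.1  30.8 ] [-0.1  0.2  0.1]
[ 2.3  -0.07 31.5 ] [-5.3  0.9  4.1] [ 0.64  0.1  30.8 ] [-0.1  1.3  0. ]
[ 2.9  -0.08 31.71] [-6.8  0.8  4.2] [ 0.67  0.11 30.82] [0.1 2.  0.1]
[ 3.5  -0.1  31.93] [-7.2  1.7  4.3] [ 0.68  0.05 30.82] [ 0.1  2.4 -0. ]
[ 4.100e+00 -3.000e-02  3.216e+01] [-8.1  0.8  4.1] [ 0.67  0.06 30.81] [ 0.   2.7 -0.1]
[ 4.7  -0.05 32.38] [-8.6  0.1  4.1] [ 0.69  0.07 30.8 ] [ 0.2  2.9 -0.1]
[ 5.3  -0.14 32.59] [-8.5  1.4  5.5] [ 0.72  0.08 30.81] [ 0.3  3.  -0. ]
[ 5.9  -0.1  32.89] [-9.9  0.9  4.2] [ 0.73  0.07 30.82] [ 0.1  3.  -0. ]
[ 6.5  -0.11 33.12] [-9.7  1.1  4.9] [ 0.71  0.07 30.81] [0.2 3.1 0.1]
[ 7.1  -0.1  33.41] [-9.8  1.8  3.5] [ 0.71  0.09 30.8 ] [ 0.1  3.1 -0. ]
[ 7.700e+00 -2.000e-02  3.356e+01] [-11.3   1.    4.3] [ 0.75  0.06 30.82] [ 0.1  3.1 -0. ]
[ 8.200e+00 -2.000e-02  3.379e+01] [-11.7  -0.1   4.5] [ 0.76  0.05 30.83] [ 0.1  2.9 -0.1]
[ 8.59 -0.12 34.04] [-12.2   1.3   3.8] [ 0.77  0.07 30.84] [0.1 2.5 0. ]
[ 8.84 -0.09 34.22] [-11.5  -0.    2.9] [ 0.74  0.09 30.83] [ 0.1  2.1 -0. ]
[ 9.29 -0.19 34.31] [-12.7   0.5   3.9] [ 0.77  0.07 30.83] [0.2 2.2 0.1]
47.2083 [-0.001  -0.016   0.0001]
```

```bash
cat > /tmp/f.py <<'E'
from ctl import *
b=np.load("bias.npy");d=np.load("cmd.npz");x,y,z=d["p"];cor=d["cor"];q1=(R.from_rotvec(cor)*R.from_quat(q)).as_quat()
for dx,dz in((.0004,.0002),(.0004,.0001)):
    x+=dx;z+=dz;movel(S2W(j,x,y,z),q1,.02);pause(.15)
    f=F(10)-b;print(f.round(1),(at()*1e3).round(2))
    if f[0]<-13.3: break
pause(.6);L=[]
for _ in range(10): L.append(F(1)-b);pause(.03)
print("hold",np.mean(L,0).round(2),np.std(L,0).round(2),(at()*1e3).round(2),(M@((R.from_quat(read_tcp_rot())*R.from_quat(q).inv()).as_rotvec())*1e3).round(1),read_finger_gap(),read_time_s())
im=read_camera("scene")[:,:,::-1];cv2.imwrite("pics/end.png",cv2.resize(im[90:190,260:410],(750,500),interpolation=cv2.INTER_CUBIC))
E
python3 /tmp/f.py
```

```text
[-12.7   1.6   2.7] [ 0.75  0.04 30.81]
[-13.7   0.6   2.7] [7.60e-01 3.00e-02 3.08e+01]
hold [-13.7    0.79   3.79] [0.47 0.41 0.61] [ 0.76  0.07 30.8 ] [0.3 3.9 0. ] 0.02621287857672969 48.9417
```

View pics/end.png

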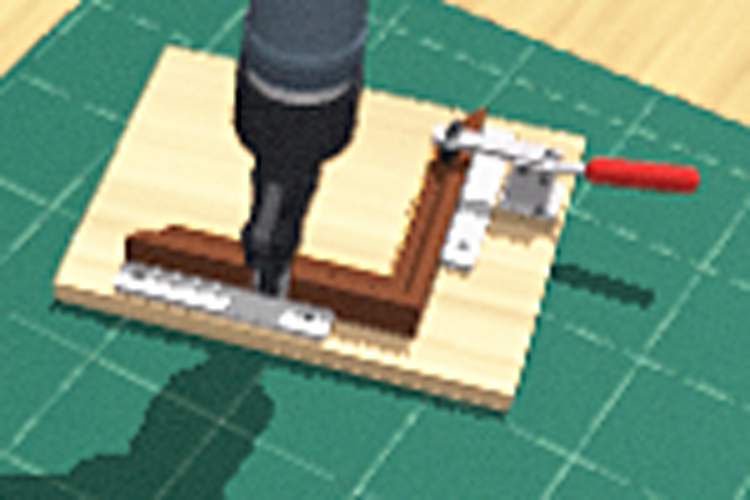

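The picture shows the corner closed at (415,310), with the rail along the fence and flat on the board. The push is steady, so I hand it in.

```bash
python3 -c "
from bench import *
sign_off();print(read_time_s())"
```

```text
the job is handed in; nothing more can be done
the job is handed in; nothing more can be done
```

The walnut rail is on the jig with its outer edge along the side fence and its mitre closed on the clamped rail. The arm still grips it and pushes, and I handed the job in at about 49 s.

**Last checks:**
- **Push:** the wrist reads a steady 13.7 N along the fence (spread about 0.5 N). I set it above 12 N on purpose because friction takes part of it: the rail bears on the board with about 4 N and also rubs on the fence. About 12 N at the joint is my estimate; I could not measure it there.
- **Fit:** the rail has stopped on the mitre, lightly on the fence and flat on the board. The tool is level to about 0.2°. It stopped about 0.8 mm past the seat point I measured by camera, which is within the calibration error. The last scene picture shows the corner closed.
- **Other things:** the last full picture, taken about 7 s before hand-in, shows the other rails, the glue and the hammer where they were.

**What went wrong on the way:**
- **Jam on the board:** the first slide jammed about 16 mm short, at roughly 16 N along the fence and 20 N on the board. I backed off, slid with the board unloaded, and met the mitre at up to 7 N.
- **Tilt while adjusting:** trying to unload the board and fence tilted the tool about 1° and drew the rail about 0.5 mm off the fence. I backed it off about 2 mm, set it down again and closed the joint a second time, correcting the tilt.

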